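# Set the sprung wing calipers to the bowl's wall mark and hold them there

## Robot

A 6-joint arm with a two-finger parallel gripper is mounted at the origin on a cart in front of the work surface, level with it; the furniture and walls round the work are solid. World frame = base frame: x ahead of the robot, y to its left, z up, the work surface at z = 0. Lengths are in m, angles in degrees, forces in N, time in s.
With the tool pointing down it reaches from about 0.3 to 0.75 m from the base axis. Payload 8.5 kg.
Tool frame: the origin (TCP) lies at the very end of the fingers, on their centre line; the grasp point (between the pads) lies 19 mm behind it; z points along the fingers, y is the line along which they close (so a half turn about z gives the same grasp; the last joint's range is limited). The gripper opens to 85 mm and grips with 20 to 120 N. Pads are 22 mm wide; open, the fingers measure 114 mm over their backs; the gripper's body (76 mm by 85 mm) begins 54 mm behind the grasp point. The pads swing forward as they close: fully open they stand 13 mm farther back than shut.
Start: joints at [62.321, 21.807, 74.336, -0, 83.858, -12.336], TCP at [0.146, 0.53, 0.231] pointing down, gripper open.
Joint ranges: [-178.18, 178.18], [-50.72, 133.34], [12.68, 142.11], [-81.47, 261.47], [9.98, 163.14], [-165.26, 165.26]. Speed limits (degrees/s): [136.94, 136.94, 180, 180, 180, 180].

## Interface

Orientations are given as a 3x3 rotation matrix whose columns are the frame's x, y, z axes.
In Python, from rig import env, imaging gives the robot as it stands. The module is installed in compiled form; this text tells all that it offers.
- The arm moves only by the tool arm_command, never from a script. Its arguments are lists of equal length, an entry for each row: "turn": the turn, a rotation vector about the tool's x, y, z in units of 5 degrees (1.0 is 5 degrees), a list of three; "xyz": the shift along the tool's x, y, z in units of 50 mm (1.0 is 50 mm), a list of three; "claw": the finger opening in mm, from 0 to 85.4. A call has 1 to 12 rows; each row shifts and turns the commanded pose from where the row before left it, along the tool's axes as they then stand; what a row does not reach is not made up. A row lasts 1/10 s, in which the tool goes at most 50 mm and 8.59 degrees, less where a joint would pass 70% of its speed; a pose out of reach is approached as far as the arm can. A call is refused whole if a number of a shift passes 1 or a number of a turn 1, either way. A call with a gripper value outside its range is refused whole. The fingers move at their own pace and stop on an object; "squeeze" is the grip in N (left out, the last holds). Time passes only in rows, so rows that do not move let the fingers close. It gives the time, the measured TCP pose, the force, the opening and the grip force at its end, in the units of the state.
- env.observe(): the state, without advancing time (a new reading comes with each control period).
- imaging.get_image(name): name is "side" or "top"; returns (picture, depth): 400x640x3 uint8, blue, green, red; 400x640 float32, m along the optical axis (not along the pixel's ray), 0 where there is no reading.
- imaging.camera_info(name): a dict with "camera_matrix" (3x3 intrinsics, pixels), "rvec" (rotation vector, rad) and "tvec" (3), from world to camera coordinates, as OpenCV has them. Camera axes: x right, y down, z forward; pixel columns grow to the right and rows downward; lengths in m; the calibration is good to about 2 mm. A picture is of the moment at which its call begins. camera_info takes no time and is no camera call.
- env.close_job(): hands the job in; it is judged then, once.
The state is a dict: "time_s": time; "q": joint angles; "qvel": joint speeds; "joint_efforts": joint torques, N m; "position": TCP position; "tool_rot": TCP orientation; "ft_force": force on the tool from outside, world axes, zero at the start; "wrist_torque": the same for the moment, N m; "grip_width": finger opening in m; "gripper_force": force on a finger pad.
Only numpy, scipy, OpenCV 4.12 (cv2) and the standard library are available. Lean on these libraries where they do the work, as an engineer would, in place of code of your own. Each camera call takes 0.05 s, during which the arm holds its last target. There are 200 camera calls.

## Task

The wood turner wants the sprung calipers set to the wall thickness of the bowl. Turn the retainer that locks them in their wooden cradle until it clicks open, then take the calipers across their two legs, at the knurled flats made for the fingers, and lift them a good hand's breadth clear of the cradle, with the legs squeezed until the clamp's inner edge stands on the long scribed line of the wing (tips 20 mm apart) and never far past it. Finish still holding them up there, level and with that gap steady, so that the thumb screw can be tightened; leave the retainer open, and do not disturb the bowl, the pencil or the tape measure.

Things in the scene. Friction and masses are not known exactly. Their poses are not given: they have to be found in the camera images.
- cradle: plywood board 250 x 172 x 15 mm fixed to the bench (x -141 to +109, y -92 to +80 mm), with two light wooden supports and a steel post for the retainer. Origin on the bench under the middle of the calipers' finger flats; +x runs along the calipers from bow to tips, +y from the fixed leg to the moving leg, z up
- saddle (a point): middle of the front support's seat, 40 mm above the bench, cradle x 61 to 79 mm; its ends stand 10.5 mm higher just outside the sprung-open legs. The rear support (x -106 to -54 mm) is as high, with a 25 mm dowel standing 10 mm up inside the bow. Between x -54 and +61 mm only the board lies under the legs
- calipers: sprung steel wing calipers, 194 mm long, about 0.18 kg, lying flat in the cradle, axes as the cradle's. Origin on the underside, midway between the finger flats as they stand when set. A one-piece bow at x = -100 mm carries two legs of 4 x 12 mm strip, sprung apart: about 12 N on the flats holds them at the set gap, 0 N when relaxed
- finger_flats (a point): 6 mm above the calipers' origin. Each leg has a knurled flat, 36 mm long (x -18 to +18 mm), 16 mm high (z -2 to +14 mm from the underside). Fixed leg's outer face at y = -22 mm; moving leg's at y about +37 mm relaxed (59 mm over both, middle of grasp y = +7.5 mm), +22 mm when set (44 mm over both, faces parallel)
- moving_leg (a joint): angle of the moving leg about the bow, rad: 0 relaxed (tips 49 mm apart), grows as the legs are squeezed together, 0.150 when set (tips 20 mm apart); 0.01 rad is 1.9 mm at the tips and 1.0 mm over the finger flats; stops at 0.24
- tip_fixed (a point): inner end of the fixed leg's tip
- tip_moving (a point): inner end of the moving leg's tip; its distance from tip_fixed is the tip gap
- set_line (a point): middle of the long scribed line, 1.3 mm wide, right across the wing's upper face (the other ticks are short). The wing is a flat aluminium arc 10 mm wide, riveted on top of the fixed leg at x about +45 mm and running over the moving leg through its clamp
- index_edge (a point): middle of the clamp's inner edge on the wing's upper face; belongs to the moving leg; meets the set line when the tips are 20 mm apart. The clamp has a loose brass thumb screw, whose top is 29 mm above the calipers' underside
- retainer (a joint): angle of the retainer about its upright post, rad: 0 closed (thin arm over the fixed leg near the bow, pointing to the cradle's +y, 2 mm above the leg), grows anticlockwise seen from above, 1.4 fully open (arm clear, pointing almost to the cradle's -x). Click stop at each end, hump halfway (about 0.1 N m): past 0.8 it snaps to the end by itself when let go
- retainer_grip (a point): on the retainer's axis (cradle x -62, y -60 mm), 68 mm above the bench: middle of its upright dark steel grip, 12 mm thick, 50 mm long along the arm, 54 to 76.5 mm above the bench; pinched across its thickness from above and turned. The arm, 5 mm thick at the grip's foot, reaches 72 mm from the axis; the post below is 12 mm thick
- bowl_blank: turned wooden bowl, 156 mm across, 58 mm high, beside the bow end of the cradle; origin at its underside's centre. To be left alone
- pencil_a: pencil 136 mm long, 7 mm thick, lying on the moving leg's side of the cradle; origin at its underside's centre. To be left alone
- tape_measure: yellow tape measure 37 x 88 x 62 mm standing beyond the tips; origin at its underside's centre. To be left alone

How it is judged:
By the outcome, as a careful person would: the job done as asked, in the order asked, and still so for the second after the job is handed in, while the arm keeps its last pose, push and grip.
It also fails if it takes over 48 s, if anything falls off the work surface, if the arm or the gripper's body presses on something with over 40 N, if the wrist force passes 120 N, or if a joint passes its speed limit or range.

## Working session

There is one attempt and no reset: what is moved stays moved. The work goes in short steps, Python scripts to look and compute and a tool call to move; the robot and the scene stay as the last step left them, time stands still between calls to the robot, and variables do not carry over. Pictures are saved under pics/ and viewed, at most 10 in all, crops included, and the job is handed in when it is done.

Besides the shell and the picture viewer there is one more tool, called as name(argument=value, ...), one argument or row to a line, values as JSON. arm_command: Moves the arm, as the interface text tells. Its arguments: {"type":"object","properties":{"turn":{"type":"array"},"xyz":{"type":"array"},"claw":{"type":"array"},"squeeze":{"type":"number"}},"required":["turn","xyz","claw"]}

```bash
mkdir -p pics; python3 - <<'E'
from rig import env, imaging
import cv2,numpy as np
for n in("top","side"):
    im,d=imaging.get_image(n); cv2.imwrite(f"pics/{n}0.png",im); np.save(f"{n}0.npy",d)
    c=imaging.camera_info(n); print(n,c)
s=env.observe(); print(s)
E
```

```text
top {'camera_matrix': array([[448.12646015,   0.        , 315.991594  ],
       [  0.        , 448.12646015, 196.50820505],
       [  0.        ,   0.        ,   1.        ]]), 'rvec': array([ 2.05339111, -2.17162818,  0.23200435]), 'tvec': array([0.01627069, 0.54499852, 1.19287152])}
side {'camera_matrix': array([[395.62863884,   0.        , 317.43283137],
       [  0.        , 395.62863884, 196.70221498],
       [  0.        ,   0.        ,   1.        ]]), 'rvec': array([ 1.93041938, -0.21638078,  0.17705803]), 'tvec': array([-0.5015765 ,  0.11534821,  0.77195834])}
{'time_s': 0.1, 'q': array([ 6.23198812e+01,  2.18356917e+01,  7.43777224e+01,  6.56792093e-05,
        8.38582536e+01, -1.23344919e+01]), 'qvel': array([ 0.0484531 , -0.14824177, -0.09044509, -0.03815265, -0.0541923 ,
       -0.04849727]), 'joint_efforts': array([ 3.70258611e-03, -4.49222803e+01, -2.31660193e+01, -2.58356831e-04,
        3.63749779e-03, -5.01168711e-05]), 'position': array([0.14542153, 0.53016274, 0.23080283]), 'tool_rot': array([[-9.64346869e-01,  2.64640844e-01, -5.82066742e-04],
       [ 2.64641349e-01,  9.64346271e-01, -1.10715560e-03],
       [ 2.68315298e-04, -1.22172097e-03, -9.99999218e-01]]), 'ft_force': array([ 0.30570062, -0.0282249 , -0.99597632]), 'wrist_torque': array([-0.03685095, -0.0201147 , -0.01630441]), 'gripper_force': 0.0, 'grip_width': 0.08527867960836702}
```

View pics/top0.png

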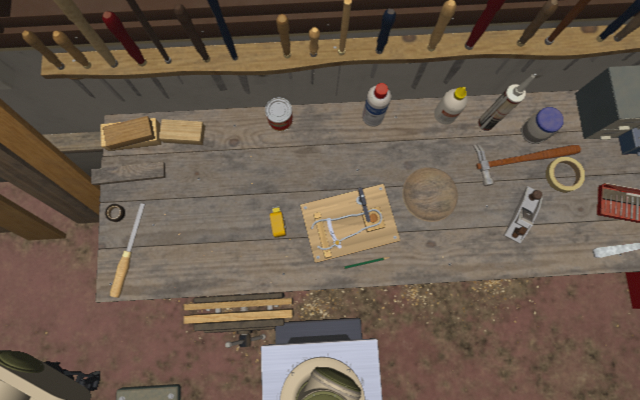

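View pics/side0.png

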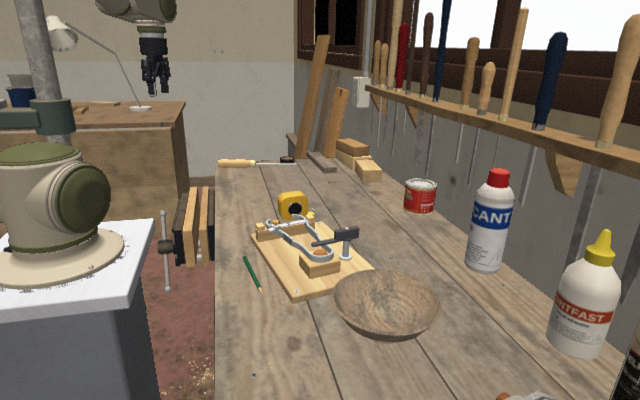

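The cradle is at about (350,222) in the top view, with the tips to the left near (320,235), the bow to the right near (375,215) and the retainer near (364,203). The side view shows the retainer grip at about (335,237). I'll enlarge both.

```bash
python3 - <<'E'
import cv2,numpy as np
a=cv2.imread("pics/top0.png")[180:272,295:405]; a=cv2.resize(a,None,fx=7,fy=7*.93,interpolation=cv2.INTER_CUBIC)
a=cv2.resize(cv2.imread("pics/top0.png")[180:270,290:410],None,fx=6.5,fy=6.5,interpolation=cv2.INTER_CUBIC); cv2.imwrite("pics/top0c.png",a)
b=cv2.resize(cv2.imread("pics/side0.png")[205:300,240:380],None,fx=5.5,fy=5.5,interpolation=cv2.INTER_CUBIC); cv2.imwrite("pics/side0c.png",b)
E
```

```text
(no output)
```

View pics/top0c.png

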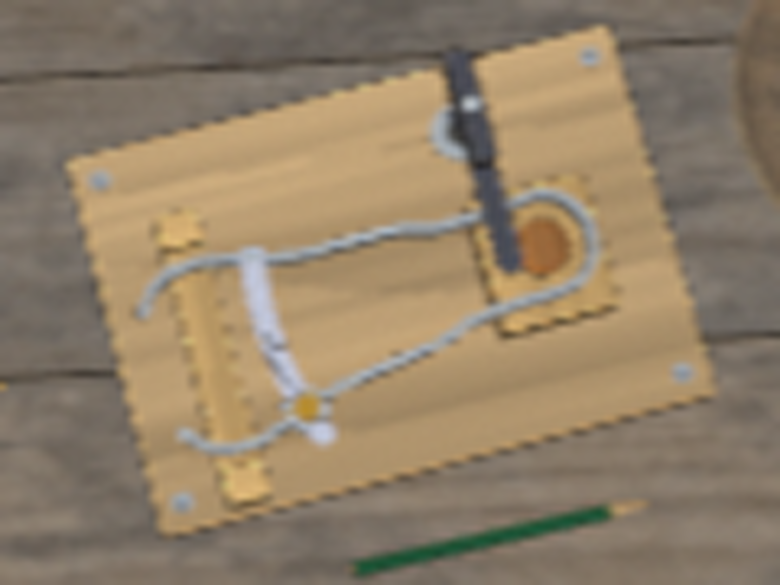

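View pics/side0c.png

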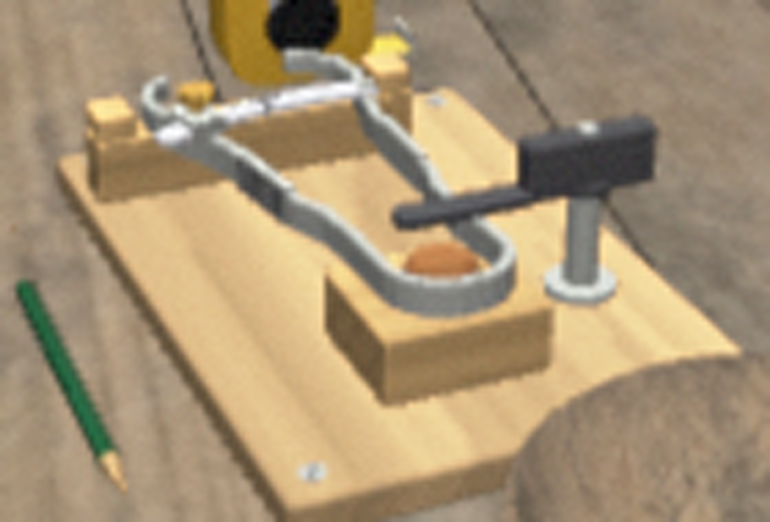

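```bash
cat > h.py <<'E'
import numpy as np,cv2
from rig import env,imaging
from scipy.spatial.transform import Rotation as R
def proj(n,P):
    c=imaging.camera_info(n); return cv2.projectPoints(np.float64(P),c["rvec"],c["tvec"],c["camera_matrix"],None)[0][:,0]
def w(P,p):  # cradle->world
    P=np.atleast_2d(P); c,s=np.cos(p[2]),np.sin(p[2]); return np.c_[p[0]+c*P[:,0]-s*P[:,1],p[1]+s*P[:,0]+c*P[:,1],P[:,2]]
E
cat >> h.py <<'E'
E
python3 - <<'E'
from h import *
from scipy.optimize import least_squares
T=[((109,-92,15),(68,162)),((-141,-92,15),(610,28)),((-141,80,15),(716,396)),((109,80,15),(165,535)),((-62,-60,77),(471,104))]
S=[((109,80,15),(62,158)),((-141,80,15),(285,515)),((109,-92,15),(450,90)),((-62,-60,77),(588,127))]
PT=np.array([t[0] for t in T])/1e3; uT=np.array([t[1] for t in T])/6.5+[290,180]-.42
PS=np.array([t[0] for t in S])/1e3; uS=np.array([t[1] for t in S])/5.5+[240,205]-.41
f=lambda p:np.r_[(proj("top",w(PT,p))-uT).ravel(),(proj("side",w(PS,p))-uS).ravel()]
r=least_squares(f,[.5,0,1.8],x_scale=[.01,.01,.05]); p=r.x
print(p,np.degrees(p[2])); print(f(p).reshape(-1,2).round(2))
for n in("top","side"):
  print(n,least_squares(lambda q:f(q)[:10] if n=="top" else f(q)[10:],p).x)
np.save("p.npy",p)
print("grip",w([-.062,-.060,.068],p),"flats",w([0,.0075,.046],p))
s=env.observe(); print(s["position"],np.degrees(np.arctan2(s["tool_rot"][1,1],s["tool_rot"][0,1])))
E
```

```text
[ 0.46516996 -0.09272639  1.76304018] 101.01476151670373
[[ 0.14 -0.47]
 [ 0.26 -0.57]
 [ 0.76  0.06]
 [-0.12  0.57]
 [ 0.6   0.17]
 [-1.29 -0.47]
 [ 0.26 -1.43]
 [ 0.71 -0.63]
 [ 0.01  0.34]]
top [ 0.46513276 -0.09178173  1.76305629]
side [ 0.46489301 -0.09481401  1.7617466 ]
grip [[ 0.53591047 -0.14212051  0.068     ]] flats [[ 0.45780812 -0.09415935  0.046     ]]
[0.14542153 0.53016274 0.23080283] 74.65437545144137
```

arm_command(
  turn=[
    [0,0,1],
    [0,0,1],
    [0,0,1],
    [0,0,1],
    [0,0,1],
    [0,0,1],
    [0,0,1],
    [0,0,1],
    [0,0,1],
    [0,0,1],
    [0,0,1],
    [0,0,1],
  ],
  xyz=[
    [0,0,0],
    [0,0,0],
    [0,0,0],
    [0,0,0],
    [0,0,0],
    [0,0,0],
    [0,0,0],
    [0,0,0],
    [0,0,0],
    [0,0,0],
    [0,0,0],
    [0,0,0],
  ],
  claw=[85,85,85,85,85,85,85,85,85,85,85,85],
)

```text
time_s: 1.3
position: [0.1455, 0.5302, 0.231]
tool_rot: [[-0.25, 0.968, -0.0], [0.968, 0.25, -0.001], [-0.001, -0.001, -1.0]]
ft_force: [0.3, 0.3, 0.5]
grip_width: 0.085
gripper_force: 0.0
```

arm_command(
  turn=[
    [0,0,1],
    [0,0,1],
    [0,0,1],
    [0,0,1],
    [0,0,1],
    [0,0,1],
    [0,0,1],
    [0,0,1],
    [0,0,1],
    [0,0,1],
    [0,0,1],
    [0,0,1],
  ],
  xyz=[
    [0,0,0],
    [0,0,0],
    [0,0,0],
    [0,0,0],
    [0,0,0],
    [0,0,0],
    [0,0,0],
    [0,0,0],
    [0,0,0],
    [0,0,0],
    [0,0,0],
    [0,0,0],
  ],
  claw=[60,60,60,60,60,60,60,60,60,60,60,60],
)

```text
time_s: 2.5
position: [0.1455, 0.5302, 0.2309]
tool_rot: [[0.714, 0.7, -0.0], [0.7, -0.714, -0.001], [-0.001, 0.0, -1.0]]
ft_force: [-0.0, 0.0, -0.3]
grip_width: 0.0598
gripper_force: 0.0
```

arm_command(
  turn=[
    [0,0,1],
    [0,0,1],
    [0,0,1],
    [0,0,1],
    [0,0,1],
    [0,0,1],
    [0,0,0.73],
    [0,0,0],
  ],
  xyz=[
    [0,0,0],
    [0,0,0],
    [0,0,0],
    [0,0,0],
    [0,0,0],
    [0,0,0],
    [0,0,0],
    [0,0,0],
  ],
  claw=[40,40,40,40,40,40,40,40],
)

```text
time_s: 3.3
position: [0.1455, 0.5303, 0.231]
tool_rot: [[0.982, 0.19, -0.0], [0.19, -0.982, -0.001], [-0.0, 0.001, -1.0]]
ft_force: [-0.7, 0.2, 0.2]
grip_width: 0.0404
gripper_force: 0.0
```

Now translate: total (5.1, 14.69) units over 20 rows.

arm_command(
  turn=[
    [0,0,0],
    [0,0,0],
    [0,0,0],
    [0,0,0],
    [0,0,0],
    [0,0,0],
    [0,0,0],
    [0,0,0],
    [0,0,0],
    [0,0,0],
  ],
  xyz=[
    [0.255,0.7345,0],
    [0.255,0.7345,0],
    [0.255,0.7345,0],
    [0.255,0.7345,0],
    [0.255,0.7345,0],
    [0.255,0.7345,0],
    [0.255,0.7345,0],
    [0.255,0.7345,0],
    [0.255,0.7345,0],
    [0.255,0.7345,0],
  ],
  claw=[40,40,40,40,40,40,40,40,40,40],
)

```text
time_s: 4.3
position: [0.3412, 0.1928, 0.2314]
tool_rot: [[0.981, 0.193, 0.0], [0.193, -0.981, 0.0], [0.0, -0.0, -1.0]]
ft_force: [0.3, -0.1, 0.3]
grip_width: 0.0402
gripper_force: 0.0
```

arm_command(
  turn=[
    [0,0,0],
    [0,0,0],
    [0,0,0],
    [0,0,0],
    [0,0,0],
    [0,0,0],
    [0,0,0],
    [0,0,0],
    [0,0,0],
    [0,0,0],
    [0,0,0],
    [0,0,0],
  ],
  xyz=[
    [0.255,0.7345,0],
    [0.255,0.7345,0],
    [0.255,0.7345,0],
    [0.255,0.7345,0],
    [0.255,0.7345,0],
    [0.255,0.7345,0],
    [0.255,0.7345,0],
    [0.255,0.7345,0],
    [0.255,0.7345,0],
    [0.255,0.7345,0],
    [0,0,0],
    [0,0,0],
  ],
  claw=[40,40,40,40,40,40,40,40,40,40,40,40],
)

```text
time_s: 5.5
position: [0.5359, -0.1423, 0.2307]
tool_rot: [[0.982, 0.191, -0.001], [0.191, -0.982, 0.001], [-0.001, -0.001, -1.0]]
ft_force: [-0.9, 0.2, -0.3]
grip_width: 0.0399
gripper_force: 0.0
```

arm_command(
  turn=[
    [0,0,0],
    [0,0,0],
    [0,0,0],
    [0,0,0],
    [0,0,0],
    [0,0,0],
    [0,0,0],
    [0,0,0],
    [0,0,0],
  ],
  xyz=[
    [0,0,0.35],
    [0,0,0.35],
    [0,0,0.35],
    [0,0,0.35],
    [0,0,0.35],
    [0,0,0.35],
    [0,0,0.35],
    [0,0,0.25],
    [0,0,0],
  ],
  claw=[40,40,40,40,40,40,40,40,40],
)

```text
time_s: 6.4
position: [0.535, -0.1405, 0.0953]
tool_rot: [[0.981, 0.193, -0.003], [0.193, -0.981, 0.002], [-0.002, -0.002, -1.0]]
ft_force: [-0.5, -0.3, 0.4]
grip_width: 0.0399
gripper_force: 0.0
```

```bash
python3 - <<'E'
from h import *
a,_=imaging.get_image("side");b,_=imaging.get_image("top")
a=cv2.resize(a[190:280,270:390],None,fx=6,fy=6,interpolation=cv2.INTER_CUBIC)
cv2.imwrite("pics/s1.png",a)
print(env.observe()["position"])
E
```

```text
[ 0.53602111 -0.14126141  0.09696528]
```

View pics/s1.png

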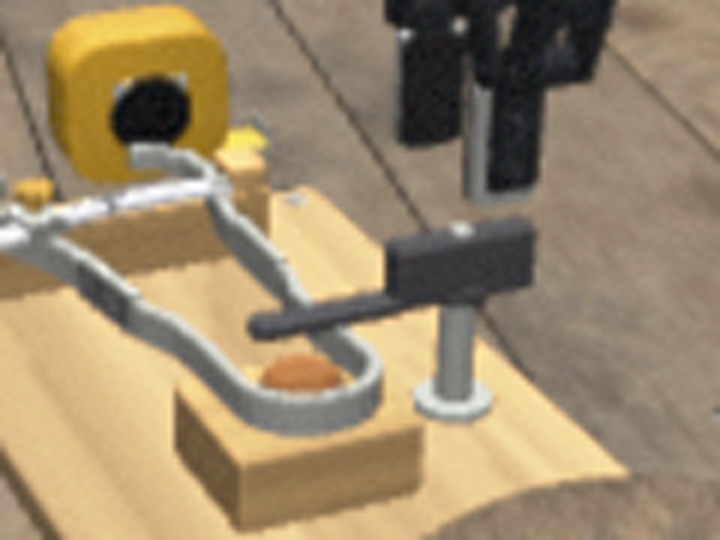

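The fingers straddle the grip (finger tips at (505,195) and (430,140), pivot screw at (460,228)). Descend 45 mm and close.

arm_command(
  turn=[
    [0,0,0],
    [0,0,0],
    [0,0,0],
    [0,0,0],
    [0,0,0],
    [0,0,0],
    [0,0,0],
    [0,0,0],
    [0,0,0],
    [0,0,0],
    [0,0,0],
    [0,0,0],
  ],
  xyz=[
    [0,0,0.2],
    [0,0,0.2],
    [0,0,0.2],
    [0,0,0.2],
    [0,0,0.1],
    [0,0,0],
    [0,0,0],
    [0,0,0],
    [0,0,0],
    [0,0,0],
    [0,0,0],
    [0,0,0],
  ],
  claw=[40,40,40,40,40,36,32,28,24,20,16,14],
  squeeze=30,
)

```text
time_s: 7.7
position: [0.536, -0.1413, 0.0516]
tool_rot: [[0.982, 0.191, -0.0], [0.191, -0.982, 0.001], [0.0, -0.001, -1.0]]
ft_force: [-0.7, 4.7, 4.5]
grip_width: 0.0146
gripper_force: 24.4
```

arm_command(
  turn=[
    [0,0,0],
    [0,0,0],
    [0,0,0],
    [0,0,0],
    [0,0,0],
  ],
  xyz=[
    [0,0,0],
    [0,0,0],
    [0,0,0],
    [0,0,0],
    [0,0,0],
  ],
  claw=[12,10,10,10,10],
)

```text
time_s: 8.2
position: [0.536, -0.1413, 0.0516]
tool_rot: [[0.982, 0.191, -0.0], [0.191, -0.982, 0.001], [0.0, -0.001, -1.0]]
ft_force: [-0.4, 5.1, 5.6]
grip_width: 0.0142
gripper_force: 29.2
```

arm_command(
  turn=[
    [0,0,-0.6],
    [0,0,-0.7],
    [0,0,-0.7],
    [0,0,-0.7],
    [0,0,-0.7],
    [0,0,-0.7],
    [0,0,-0.7],
    [0,0,-0.7],
    [0,0,-0.7],
    [0,0,-0.7],
    [0,0,-0.7],
    [0,0,-0.4],
  ],
  xyz=[
    [0,0,0],
    [0,0,0],
    [0,0,0],
    [0,0,0],
    [0,0,0],
    [0,0,0],
    [0,0,0],
    [0,0,0],
    [0,0,0],
    [0,0,0],
    [0,0,0],
    [0,0,0],
  ],
  claw=[10,10,10,10,10,10,10,10,10,10,10,10],
)

```text
time_s: 9.4
position: [0.5359, -0.1412, 0.0516]
tool_rot: [[0.627, 0.779, -0.0], [0.779, -0.627, 0.001], [0.001, -0.001, -1.0]]
ft_force: [-2.0, 5.9, 5.9]
grip_width: 0.0145
gripper_force: 29.2
```

```bash
python3 - <<'E'
from h import *
for k,v in env.observe().items():
    if k in("position","ft_force","wrist_torque","q","grip_width"):print(k,np.round(v,3))
E
```

```text
q [-2.7025e+01  3.3317e+01  8.7883e+01  5.6000e-02  5.8850e+01  1.1809e+01]
position [ 0.536 -0.141  0.052]
ft_force [-2.042  5.871  5.921]
wrist_torque [ 1.046  0.205 -0.073]
grip_width 0.015
```

arm_command(
  turn=[
    [0,0,-0.7],
    [0,0,-0.7],
    [0,0,-0.7],
    [0,0,-0.7],
    [0,0,-0.7],
    [0,0,-0.7],
    [0,0,-0.7],
    [0,0,-0.7],
    [0,0,-0.7],
    [0,0,-0.7],
    [0,0,-0.7],
    [0,0,-0.2],
  ],
  xyz=[
    [0,0,0],
    [0,0,0],
    [0,0,0],
    [0,0,0],
    [0,0,0],
    [0,0,0],
    [0,0,0],
    [0,0,0],
    [0,0,0],
    [0,0,0],
    [0,0,0],
    [0,0,0],
  ],
  claw=[10,10,10,10,10,10,10,10,10,10,10,10],
)

```text
time_s: 10.6
position: [0.5356, -0.1411, 0.0516]
tool_rot: [[-0.011, 1.0, -0.001], [1.0, 0.011, 0.001], [0.001, -0.001, -1.0]]
ft_force: [-2.4, 5.1, 7.0]
grip_width: 0.0141
gripper_force: 29.3
```

```bash
python3 - <<'E'
from h import *
for k,v in env.observe().items():
    if k in("position","ft_force","wrist_torque","q","grip_width"):print(k,np.round(v,3))
E
```

```text
q [-2.7022e+01  3.3312e+01  8.7899e+01  5.0000e-02  5.8874e+01 -2.7682e+01]
position [ 0.536 -0.141  0.052]
ft_force [-2.427  5.058  7.035]
wrist_torque [ 1.103  0.419 -0.024]
grip_width 0.014
```

arm_command(
  turn=[
    [0,0,0],
    [0,0,0],
    [0,0,0],
    [0,0,0],
    [0,0,0],
    [0,0,0],
    [0,0,0],
    [0,0,0],
    [0,0,-0.5],
    [0,0,-0.5],
    [0,0,-0.5],
    [0,0,-0.58],
  ],
  xyz=[
    [0,0,0],
    [0,0,0],
    [0,0,0],
    [0,0,0],
    [0,0,-0.2],
    [0,0,-0.4],
    [0,0,-0.5],
    [0,0,-0.5],
    [0,0,0],
    [0,0,0],
    [0,0,0],
    [0,0,0],
  ],
  claw=[18,22,26,26,26,26,30,40,50,60,70,78],
)

```text
time_s: 11.8
position: [0.5361, -0.142, 0.1322]
tool_rot: [[-0.191, 0.982, 0.001], [0.982, 0.191, -0.0], [-0.001, 0.001, -1.0]]
ft_force: [0.3, -0.4, 1.0]
grip_width: 0.078
gripper_force: 0.0
```

arm_command(
  turn=[
    [0,0,0],
    [0,0,0],
    [0,0,0],
    [0,0,0],
    [0,0,0],
    [0,0,0],
    [0,0,0],
  ],
  xyz=[
    [0.25,-0.27,0],
    [0.25,-0.27,0],
    [0.25,-0.27,0],
    [0.25,-0.27,0],
    [0.244,-0.27,0],
    [0,0,0],
    [0,0,0],
  ],
  claw=[78,78,78,78,78,78,78],
)

```text
time_s: 12.5
position: [0.4586, -0.094, 0.132]
tool_rot: [[-0.189, 0.982, 0.001], [0.982, 0.189, -0.001], [-0.001, 0.001, -1.0]]
ft_force: [0.6, -0.4, -0.2]
grip_width: 0.078
gripper_force: 0.0
```

```bash
python3 - <<'E'
from h import *
a,_=imaging.get_image("side");b,_=imaging.get_image("top")
a=cv2.resize(a[185:280,250:380],None,fx=5.7,fy=5.7,interpolation=cv2.INTER_CUBIC)
cv2.imwrite("pics/s2.png",a)
s=env.observe();print(s["position"],s["tool_rot"].round(4))
E
```

```text
[ 0.45883837 -0.09416839  0.13166436] [[-1.89e-01  9.82e-01  1.10e-03]
 [ 9.82e-01  1.89e-01 -6.00e-04]
 [-8.00e-04  9.00e-04 -1.00e+00]]
```

View pics/s2.png

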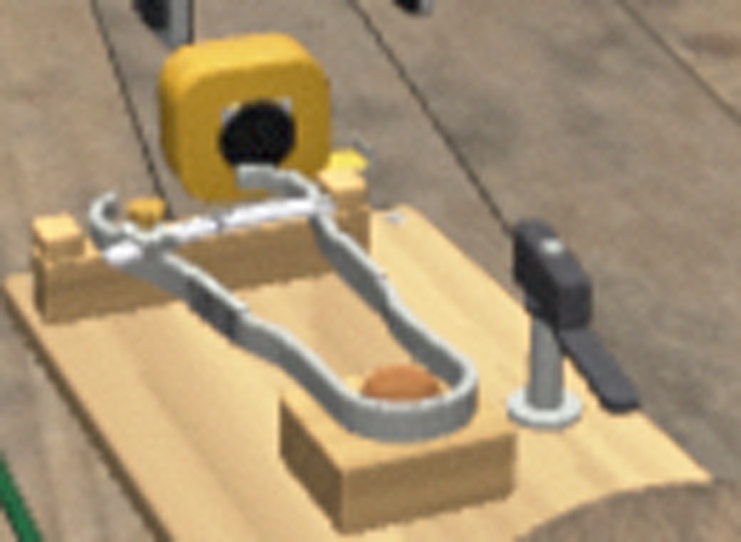

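The retainer is open: its arm at (600,370) points toward the bow end. Calipers are undisturbed. Descend over the flats.

arm_command(
  turn=[
    [0,0,0],
    [0,0,0],
    [0,0,0],
    [0,0,0],
    [0,0,0],
    [0,0,0],
    [0,0,0],
    [0,0,0],
    [0,0,0],
    [0,0,0],
    [0,0,0],
    [0,0,0],
  ],
  xyz=[
    [0.03,-0.02,0.2],
    [0,0,0.3],
    [0,0,0.3],
    [0,0,0.3],
    [0,0,0.3],
    [0,0,0.25],
    [0,0,0.2],
    [0,0,0.15],
    [0,0,0.12],
    [0,0,0],
    [0,0,0],
    [0,0,0],
  ],
  claw=[78,78,78,78,78,78,78,78,78,74,70,67],
  squeeze=25,
)

```text
time_s: 13.8
position: [0.457, -0.0924, 0.0257]
tool_rot: [[-0.189, 0.982, 0.001], [0.982, 0.189, -0.0], [-0.001, 0.001, -1.0]]
ft_force: [-0.1, -0.2, -0.1]
grip_width: 0.0669
gripper_force: 0.0
```

```bash
python3 - <<'E'
from h import *
a,_=imaging.get_image("side")
a=cv2.resize(a[175:280,250:390],None,fx=5.7,fy=5.7,interpolation=cv2.INTER_CUBIC)
cv2.imwrite("pics/s3.png",a)
s=env.observe();print(s["position"],s["ft_force"],s["gripper_force"])
E
```

```text
[ 0.45697881 -0.0924291   0.02572272] [-0.19151052  0.63412245  0.6603051 ] 0.0
```

View pics/s3.png

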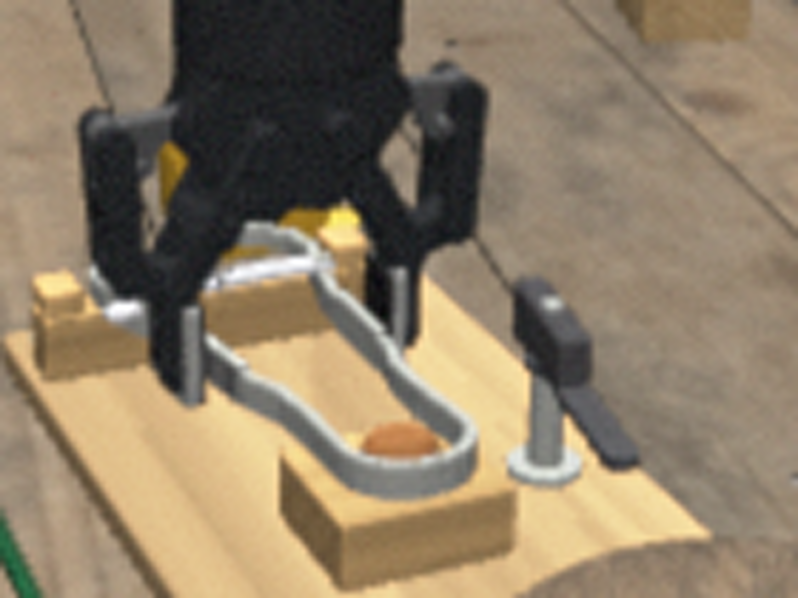

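arm_command(
  turn=[
    [0,0,0],
    [0,0,0],
    [0,0,0],
    [0,0,0],
    [0,0,0],
  ],
  xyz=[
    [0,0,0],
    [0,0,0],
    [0,0,0],
    [0,0,0],
    [0,0,0],
  ],
  claw=[65,63,61.5,61,61],
)

```text
time_s: 14.35
position: [0.4566, -0.0923, 0.0253]
tool_rot: [[-0.189, 0.982, -0.0], [0.982, 0.189, 0.0], [0.0, -0.0, -1.0]]
ft_force: [-1.4, -1.0, 1.9]
grip_width: 0.0612
gripper_force: 0.7
```

```bash
python3 - <<'E'
from h import *
a,_=imaging.get_image("side");cv2.imwrite("pics/a61.png",a)
s=env.observe();print(s["position"],s["ft_force"],s["wrist_torque"],s["gripper_force"],s["grip_width"])
E
```

```text
[ 0.45663044 -0.09233343  0.02532316] [-0.7025179  -0.14095197  1.20683498] [-0.02620045  0.24572874  0.02058994] 0.665234430343844 0.060444244615974085
```

arm_command(
  turn=[
    [0,0,0],
    [0,0,0],
    [0,0,0],
    [0,0,0],
  ],
  xyz=[
    [0,0,0],
    [0,0,0],
    [0,0,0],
    [0,0,0],
  ],
  claw=[60,59,58.5,58.5],
)

```text
time_s: 14.8
position: [0.4569, -0.0924, 0.0254]
tool_rot: [[-0.189, 0.982, 0.0], [0.982, 0.189, -0.0], [-0.0, 0.0, -1.0]]
ft_force: [0.5, 0.6, 1.7]
grip_width: 0.0585
gripper_force: 2.6
```

```bash
python3 - <<'E'
from h import *
a,_=imaging.get_image("side");cv2.imwrite("pics/a58.png",a)
s=env.observe();print(s["position"],s["ft_force"],s["wrist_torque"],s["gripper_force"],s["grip_width"])
E
```

```text
[ 0.45693218 -0.09237835  0.02541458] [-0.41351622  0.25698454  1.90663928] [ 0.0254262   0.02362476 -0.07510118] 2.657437057932839 0.058584622159080064
```

arm_command(
  turn=[
    [0,0,0],
    [0,0,0],
    [0,0,0],
    [0,0,0],
    [0,0,0],
    [0,0,0],
    [0,0,0],
    [0,0,0],
    [0,0,0],
    [0,0,0],
    [0,0,0],
    [0,0,0],
  ],
  xyz=[
    [0,0.012,0],
    [0,0.012,0],
    [0,0.012,0],
    [0,0.012,0],
    [0,0.012,0],
    [0,0.012,0],
    [0,0.012,0],
    [0,0.012,0],
    [0,0.012,0],
    [0,0,0],
    [0,0,0],
    [0,0,0],
  ],
  claw=[57.2,56,54.8,53.6,52.4,51.2,50,49,48,48,48,48],
)

```text
time_s: 16.05
position: [0.4615, -0.0914, 0.0258]
tool_rot: [[-0.19, 0.982, -0.001], [0.982, 0.19, -0.0], [-0.0, -0.001, -1.0]]
ft_force: [-4.7, -0.8, 11.5]
grip_width: 0.0486
gripper_force: 10.3
```

```bash
python3 - <<'E'
from h import *
a,_=imaging.get_image("side")
a=cv2.resize(a[175:280,250:390],None,fx=5.7,fy=5.7,interpolation=cv2.INTER_CUBIC)
b,_=imaging.get_image("top");cv2.imwrite("pics/t4.png",b)
cv2.imwrite("pics/s4.png",a)
s=env.observe();print(s["position"],s["ft_force"],s["wrist_torque"],s["gripper_force"],s["grip_width"])
E
```

```text
[ 0.4615433  -0.09140828  0.02577043] [-4.90515634 -0.68777312 11.41197876] [-0.1788062   0.91529376 -0.00913439] 10.34175296430476 0.04844234874564481
```

View pics/s4.png

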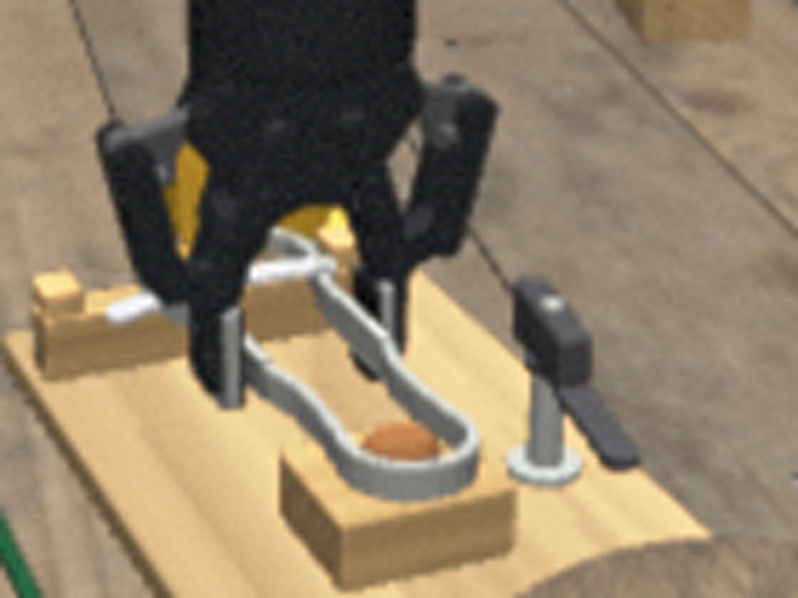

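arm_command(
  turn=[
    [0,0,0],
    [0,0,0],
    [0,0,0],
    [0,0,0],
    [0,0,0],
    [0,0,0],
  ],
  xyz=[
    [0,-0.01,-0.02],
    [0,0.008,0],
    [0,0.008,-0.01],
    [0,0,0],
    [0,0,0],
    [0,0,0],
  ],
  claw=[48,47.3,46.7,46.7,46.7,46.7],
)

```text
time_s: 16.75
position: [0.4623, -0.0912, 0.0267]
tool_rot: [[-0.189, 0.982, -0.0], [0.982, 0.189, 0.0], [0.0, -0.0, -1.0]]
ft_force: [-0.1, -0.4, -1.6]
grip_width: 0.0472
gripper_force: 9.6
```

```bash
python3 - <<'E'
from h import *
s=env.observe();print(s["position"],s["ft_force"],s["wrist_torque"],s["gripper_force"],s["grip_width"])
for n in("top","side"):
    c=imaging.camera_info(n);M=cv2.Rodrigues(c["rvec"])[0];print(n,-M.T@c["tvec"],M[2])
E
```

```text
[ 0.46233676 -0.09122255  0.02671539] [-0.1151855  -0.41918713 -1.58916487] [-0.02990003  0.05854191  0.01360779] 9.569732877571369 0.047179967558311414
top [0.28321518 0.00243625 1.28063024] [ 0.20936071 -0.01332946 -0.97774763]
side [ 0.32049361 -0.77585071  0.39514984] [ 0.22616658  0.90535882 -0.35940796]
```

arm_command(
  turn=[
    [0,0,0],
    [0,0,0],
    [0,0,0],
    [0,0,0],
    [0,0,0],
    [0,0,0],
    [0,0,0],
    [0,0,0],
    [0,0,0],
    [0,0,0],
    [0,0,0],
    [0,0,0],
  ],
  xyz=[
    [0,0,-0.04],
    [0,0,-0.08],
    [0,0,-0.15],
    [0,0,-0.25],
    [0,0,-0.35],
    [0,0,-0.4],
    [0,0,-0.4],
    [0,0,-0.4],
    [0,0,-0.35],
    [0,0,-0.25],
    [0,0,-0.15],
    [0,0,-0.08],
  ],
  claw=[46.7,46.7,46.7,46.7,46.7,46.7,46.7,46.7,46.7,46.7,46.7,46.7],
)

```text
time_s: 17.95
position: [0.4624, -0.0912, 0.1726]
tool_rot: [[-0.189, 0.982, 0.001], [0.982, 0.189, -0.0], [-0.001, 0.001, -1.0]]
ft_force: [0.2, -0.5, -1.9]
grip_width: 0.047
gripper_force: 9.6
```

```bash
python3 - <<'E'
from h import *
s=env.observe();print(s["position"],s["ft_force"],s["wrist_torque"],s["gripper_force"],s["grip_width"])
a,_=imaging.get_image("side");b,_=imaging.get_image("top");cv2.imwrite("pics/s5.png",a);cv2.imwrite("pics/t5.png",b)
p=np.load("p.npy");p[1]+=.001;z=.04+s["position"][2]-.0267
P=np.array([[.094,0,z+.006],[.045,0,z+.014],[-.1,0,z+.006],[0,0,z]])
print(proj("top",w(P,p)),proj("side",w(P,p)))
u,v=proj("top",w(P[:2],p)).mean(0).astype(int);u2,v2=proj("side",w(P[:2],p)).mean(0).astype(int)
x=cv2.resize(b[v-28:v+28,u-40:u+40],(800,560),interpolation=cv2.INTER_CUBIC)
y=cv2.resize(a[v2-28:v2+28,u2-40:u2+40],(800,560),interpolation=cv2.INTER_CUBIC)
x=cv2.resize(x,(420,294));y=cv2.resize(a[v2-60:v2+70,u2-70:u2+100],(390,298),interpolation=cv2.INTER_CUBIC)
print(u,v,u2,v2)
cv2.imwrite("pics/c5.png",np.hstack([x[:290],y[:290,:380]]))
E
```

```text
[ 0.46235213 -0.0912344   0.17260856] [ 0.20593393 -0.4636179  -1.93965693] [ 0.03681522  0.01669573 -0.03205357] 9.568550299300114 0.04698668743665564
[[312.30094976 224.31719718]
 [331.75064746 218.94295078]
 [388.31099541 205.24534521]
 [349.12767424 215.44211126]] [[286.34339702 150.73664083]
 [295.226044   152.70765492]
 [328.24288745 179.06541474]
 [304.25153549 166.00790943]]
322 221 290 151
```

View pics/c5.png

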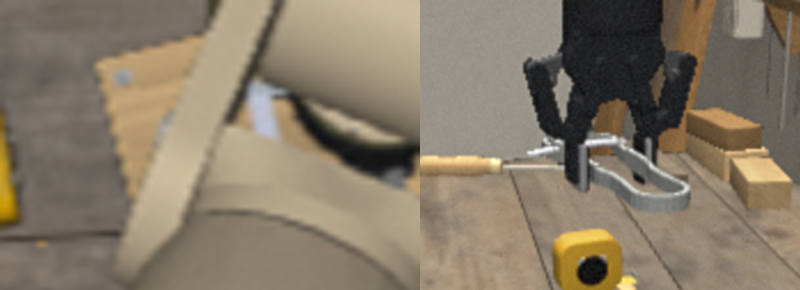

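The top view is blocked by the arm; the side view shows the calipers held level and clear. I'll turn the tips toward the side camera and bring them closer to read the gap.

arm_command(
  turn=[
    [0,0,0],
    [0,0,0],
    [0,0,0],
    [0,0,0],
    [0,0,0],
    [0,0,0],
    [0,0,0],
    [0,0,0],
    [0,0,0],
    [0,0,0],
    [0,0,0],
    [0,0,0],
  ],
  xyz=[
    [-0.15,-0.11,0],
    [-0.25,-0.2,0],
    [-0.355,-0.272,0],
    [-0.355,-0.272,0],
    [-0.355,-0.272,0],
    [-0.355,-0.272,0],
    [-0.355,-0.272,0],
    [-0.355,-0.272,0],
    [-0.355,-0.272,0],
    [-0.3,-0.23,0],
    [-0.2,-0.16,0],
    [-0.165,-0.116,0],
  ],
  claw=[46.7,46.7,46.7,46.7,46.7,46.7,46.7,46.7,46.7,46.7,46.7,46.7],
)

```text
time_s: 19.25
position: [0.3616, -0.292, 0.1714]
tool_rot: [[-0.188, 0.982, -0.001], [0.982, 0.188, 0.001], [0.001, -0.0, -1.0]]
ft_force: [-0.1, 0.5, -2.2]
grip_width: 0.0467
gripper_force: 9.6
```

arm_command(
  turn=[
    [0,0,0.5],
    [0,0,1],
    [0,0,1],
    [0,0,1],
    [0,0,1],
    [0,0,1],
    [0,0,1],
    [0,0,1],
    [0,0,1],
    [0,0,1],
    [0,0,1],
    [0,0,1],
  ],
  xyz=[
    [0,0,0],
    [0,0,0],
    [0,0,0],
    [0,0,0],
    [0,0,0],
    [0,0,0],
    [0,0,0],
    [0,0,0],
    [0,0,0],
    [0,0,0],
    [0,0,0],
    [0,0,0],
  ],
  claw=[46.7,46.7,46.7,46.7,46.7,46.7,46.7,46.7,46.7,46.7,46.7,46.7],
)

```text
time_s: 20.45
position: [0.3623, -0.2911, 0.1716]
tool_rot: [[0.729, 0.685, -0.0], [0.685, -0.729, 0.001], [0.0, -0.001, -1.0]]
ft_force: [0.1, 0.4, -1.4]
grip_width: 0.047
gripper_force: 9.6
```

arm_command(
  turn=[
    [0,0,1],
    [0,0,1],
    [0,0,1],
    [0,0,1],
    [0,0,1],
    [0,0,1],
    [0,0,1],
    [0,0,1],
    [0,0,1],
    [0,0,1],
    [0,0,1],
    [0,0,1],
  ],
  xyz=[
    [0,0,0],
    [0,0,0],
    [0,0,0],
    [0,0,0],
    [0,0,0],
    [0,0,0],
    [0,0,0],
    [0,0,0],
    [0,0,0],
    [0,0,0],
    [0,0,0],
    [0,0,0],
  ],
  claw=[46.7,46.7,46.7,46.7,46.7,46.7,46.7,46.7,46.7,46.7,46.7,46.7],
)

```text
time_s: 21.65
position: [0.3624, -0.2911, 0.1716]
tool_rot: [[0.957, -0.288, -0.0], [-0.288, -0.957, 0.0], [-0.0, -0.0, -1.0]]
ft_force: [-0.8, -0.0, -2.4]
grip_width: 0.0469
gripper_force: 9.6
```

arm_command(
  turn=[
    [0,0,1],
    [0,0,1],
    [0,0,1],
    [0,0,1],
    [0,0,1],
    [0,0,1],
    [0,0,1],
    [0,0,1],
    [0,0,1],
    [0,0,1],
    [0,0,1],
    [0,0,0.6],
  ],
  xyz=[
    [0,0,0],
    [0,0,0],
    [0,0,0],
    [0,0,0],
    [0,0,0],
    [0,0,0],
    [0,0,0],
    [0,0,0],
    [0,0,0],
    [0,0,0],
    [0,0,0],
    [0,0,0],
  ],
  claw=[46.7,46.7,46.7,46.7,46.7,46.7,46.7,46.7,46.7,46.7,46.7,46.7],
)

```text
time_s: 22.85
position: [0.3624, -0.2911, 0.1716]
tool_rot: [[0.263, -0.965, -0.0], [-0.965, -0.263, 0.0], [-0.0, 0.0, -1.0]]
ft_force: [0.5, 0.8, -1.7]
grip_width: 0.0469
gripper_force: 9.6
```

```bash
python3 - <<'E'
from h import *
s=env.observe();print(s["q"].round(1),s["position"],s["tool_rot"].round(3),s["ft_force"],s["gripper_force"],s["grip_width"])
a,d=imaging.get_image("side");cv2.imwrite("pics/s6.png",a);np.save("d6.npy",d)
y=s["tool_rot"][:,1]; tipdir=np.array([-s["tool_rot"][0,0],-s["tool_rot"][1,0],0])
for sg in(1,-1):
  tip=s["position"]+[0,0,.02]+.094*sg*s["tool_rot"][:,0]; print(sg,proj("side",[tip]))
E
```

```text
[-53.4  16.7  93.    0.   70.3 111.3] [ 0.36236549 -0.29110504  0.17162129] [[ 0.263 -0.965 -0.   ]
 [-0.965 -0.263  0.   ]
 [-0.     0.    -1.   ]] [ 0.50187127  0.81118383 -1.74203532] 9.567350112920394 0.04690416268642902
1 [[289.08615546 237.67797369]]
-1 [[236.35695241 186.84393934]]
```

```bash
cat >> h.py <<'E'
def cloud(s,d):
    c=imaging.camera_info("side");K=c["camera_matrix"];M=cv2.Rodrigues(c["rvec"])[0]
    v,u=np.nonzero(d>0);Z=d[v,u]
    X=np.c_[(u-K[0,2])/K[0,0]*Z,(v-K[1,2])/K[1,1]*Z,Z]
    W=(X-c["tvec"])@M
    L=(W-s["position"])@s["tool_rot"]   # tool frame
    return u,v,np.c_[L[:,0],-L[:,1],-L[:,2]]*1e3  # caliper x,y,z(up from TCP) mm
E
python3 - <<'E'
from h import *
s=env.observe();d=np.load("d6.npy")
u,v,C=cloud(s,d)
m=(C[:,0]>30)&(C[:,0]<120)&(abs(C[:,1])<60)&(C[:,2]>0)&(C[:,2]<60)
print(m.sum())
for x0 in range(30,112,4):
    k=m&(C[:,0]>=x0)&(C[:,0]<x0+4)
    if k.any():
        ys=np.sort(C[k,1]); print(x0,"z %.0f..%.0f"%(C[k,2].min(),C[k,2].max()),"u",u[k].min(),u[k].max(),"v",v[k].min(),v[k].max(),np.unique(ys.round()).astype(int))
E
```

```text
1017
30 z 15..42 u 250 310 v 198 225 [-24  18  19  20  21  22  23  24  26  41  42  44  45  46  47  49  50  51
  52  54  55  56  57  58  59]
34 z 15..43 u 248 309 v 198 219 [-28 -27 -24 -19 -16 -15 -10  -3  -2  -1   5   7  10  11  14  16  17  18
  19  20  21  22  23  24  25  26  27  29  30  40  42  43  44  45  47  48
  49  50  51  52  53  54  56]
38 z 15..43 u 249 305 v 199 227 [-28 -27 -26 -24 -23 -22 -20 -19 -18 -15 -13 -11 -10  -9  -8  -7  -6  -4
  -1   0   1   2   3   4   6   8   9  11  12  14  15  16  17  18  19  20
  21  22  23  24  25  26  27  28  29  30  31  32  33  34  39  40  41  42
  43  44  45  46  47  49]
42 z 14..43 u 249 299 v 200 228 [-29 -28 -27 -26 -25 -24 -23 -22 -21 -20 -19 -17 -16 -15 -14 -13 -12 -11
 -10  -9  -8  -7  -6  -4  -3  -1   0   1   2   3   4   6   7   8   9  10
  11  12  13  14  15  16  17  18  19  20  21  22  23  24  25  26  27  28
  29  30  31  32  33  34  35  38]
46 z 15..43 u 252 298 v 201 222 [-27 -26 -25 -24 -22 -21 -20 -19 -17 -16 -15 -14 -13 -12 -11 -10  -9  -8
  -7  -6  -5  -3  -2  -1   0   1   2   3   4   5   6   7   8   9  10  11
  12  13  14
[... 304 characters left out ...]
 u 254 304 v 217 237 [-31 -30 -29 -28 -27  29  30  31  32  33]
66 z 16..26 u 255 305 v 220 237 [-30 -29 -28 -27 -26  29  30  32  33]
70 z 15..26 u 257 306 v 221 238 [-29 -28 -27  29  30  31  32]
74 z 16..26 u 259 307 v 222 240 [-29 -28 -27 -26 -25  29  30  31  32]
78 z 16..25 u 260 307 v 224 240 [-29 -28 -27 -26 -25 -24 -23  26  27  28  29  31]
82 z 17..25 u 263 307 v 226 241 [-27 -26 -25 -24 -23 -22 -21 -20 -18  24  25  26  27  29]
86 z 16..25 u 267 307 v 228 242 [-23 -22 -21 -20 -19 -18 -17 -16 -15 -13  18  19  21  22  23  24  25  26
  27]
90 z 16..25 u 271 305 v 229 242 [-20 -19 -18 -17 -16 -15 -14 -13 -12 -11 -10  15  16  17  18  19  20  21
  22]
94 z 19..20 u 278 279 v 240 241 [-13 -12]
```

Depth puts the tips about 25 mm apart at a reading of 46.9 mm, so the opening reads true. Squeeze to about 44.3.

arm_command(
  turn=[
    [0,0,0],
    [0,0,0],
    [0,0,0],
    [0,0,0],
    [0,0,0],
    [0,0,0],
    [0,0,0],
    [0,0,0],
  ],
  xyz=[
    [0,0,0],
    [0,0,0],
    [0,0,0],
    [0,0,0],
    [0,0,0],
    [0,0,0],
    [0,0,0],
    [0,0,0],
  ],
  claw=[46,45.3,44.8,44.4,44.4,44.4,44.4,44.4],
)

```text
time_s: 23.7
position: [0.3624, -0.2913, 0.1718]
tool_rot: [[0.266, -0.964, -0.0], [-0.964, -0.266, 0.0], [-0.0, -0.0, -1.0]]
ft_force: [-0.6, 0.9, -2.2]
grip_width: 0.0445
gripper_force: 11.2
```

```bash
cat > m.py <<'E'
from h import *
D=[];I=[]
for i in range(2):
    a,d=imaging.get_image("side");D.append(d);I.append(a)
s=env.observe();print(s["time_s"],s["position"].round(4),s["ft_force"].round(1),s["gripper_force"],s["grip_width"])
np.save("d7.npy",D[0]);cv2.imwrite("pics/s7.png",I[0])
u,v,C=cloud(s,D[0])
k=(C[:,0]>84)&(C[:,0]<100)&(abs(C[:,1])<40)&(C[:,2]>10)&(C[:,2]<30)
for r in np.unique(v[k]):
    j=k&(v==r); print(r,*[f"({a},{x:.1f},{y:.1f},{z:.0f})" for a,(x,y,z) in zip(u[j],C[j])])
E
python3 m.py
```

```text
23.8 [ 0.3624 -0.2913  0.1718] [ 0.1 -0.5 -1. ] 11.238456219434738 0.04480898858147589
226 (305,84.6,24.6,25)
227 (305,84.1,24.9,24) (306,85.6,25.4,24)
228 (302,84.6,20.7,23) (303,86.4,21.1,24) (304,87.7,21.7,24) (305,86.5,23.6,24) (306,86.4,25.0,23)
229 (301,87.2,18.1,24) (302,88.5,18.7,24) (303,89.9,19.3,25) (304,88.4,21.3,24) (305,88.6,22.5,23) (306,86.4,25.0,22)
230 (299,90.2,14.0,25) (300,89.3,15.7,24) (301,89.8,16.8,24) (302,90.6,17.6,24) (303,91.7,18.4,24) (304,89.6,20.8,23) (305,87.7,23.1,22) (306,86.6,24.9,21)
231 (299,90.5,13.8,24) (300,90.9,14.9,24) (301,92.1,15.6,24) (302,93.0,16.4,24) (303,91.4,18.5,23) (304,90.9,20.1,22) (305,88.8,22.5,21) (306,88.2,24.1,20)
232 (299,91.3,13.4,23) (300,91.7,14.5,23) (301,93.0,15.1,23) (302,90.6,17.7,21) (303,91.1,18.7,21) (304,89.8,20.6,20) (305,88.4,22.7,19) (306,86.2,25.1,18)
233 (299,92.5,12.9,22) (300,92.8,14.0,22) (301,92.7,15.3,22) (302,92.1,16.9,21) (303,92.3,18.1,21) (304,89.6,20.8,19) (305,88.0,22.9,18) (306,87.8,24.4,17)
234 (271,84.0,-17.9,24) (272,84.6,-17.0,24) (299,91.9,13.2,20) (300,91.8,14.5,20) (301,92.4,15.5,20) (302,9
[... 1917 characters left out ...]
,88.9,-17.7,19) (274,89.0,-16.6,18) (275,90.2,-15.8,19) (276,90.1,-14.6,18) (277,91.8,-14.1,19) (278,91.3,-12.7,19) (279,91.5,-11.6,18) (280,93.9,-11.4,19) (281,93.8,-10.2,19) (282,92.0,-8.1,18)
241 (268,85.2,-22.2,17) (269,84.8,-20.9,16) (270,85.6,-20.0,16) (271,87.7,-19.7,17) (272,89.1,-19.0,18) (273,88.7,-17.7,17) (274,90.4,-17.2,18) (275,90.0,-15.8,17) (276,89.9,-14.5,17) (277,91.7,-14.1,18) (278,92.2,-13.1,18) (279,91.9,-11.8,17) (280,92.5,-10.8,17) (281,94.1,-10.3,18) (282,93.8,-9.0,18)
242 (272,88.2,-18.7,16) (273,89.6,-18.1,17) (274,90.6,-17.3,17) (275,90.7,-16.1,17) (276,90.4,-14.8,16) (277,91.0,-13.8,16) (278,93.0,-13.5,17) (279,92.5,-12.1,17) (280,92.3,-10.8,16) (281,92.4,-9.6,16)
```

arm_command(
  turn=[
    [0,0,0],
    [0,0,0],
    [0,0,0],
    [0,0,0],
    [0,0,0],
    [0,0,0],
    [0,0,0],
    [0,0,0],
    [0,0,0],
    [0,0,0],
    [0,0,0],
    [0,0,0],
  ],
  xyz=[
    [0.15,0.04,0],
    [0.3,0.08,0],
    [0.4,0.11,0],
    [0.4,0.11,0],
    [0.4,0.11,0],
    [0.4,0.11,0],
    [0.4,0.11,0],
    [0.25,0.08,0],
    [0.15,0.04,0],
    [0.05,0.01,0],
    [0,0,0],
    [0,0,0],
  ],
  claw=[44.3,44.2,44.1,44,44,44,44,44,44,44,44,44],
)

```text
time_s: 25.0
position: [0.3625, -0.4411, 0.1719]
tool_rot: [[0.266, -0.964, -0.0], [-0.964, -0.266, 0.0], [-0.0, -0.0, -1.0]]
ft_force: [-0.5, 1.0, -2.2]
grip_width: 0.0444
gripper_force: 11.5
```

```bash
cat > m2.py <<'E'
from h import *
G=[];I=[];g=[]
for i in range(4):
    a,d=imaging.get_image("side");I.append(a.astype(float));s=env.observe();g.append(s["grip_width"])
    u,v,C=cloud(s,d)
    k=(C[:,0]>89)&(C[:,0]<96)&(abs(C[:,1])<20)&(C[:,2]>16)&(C[:,2]<26)
    A=[];B=[]
    for r in np.unique(v[k]):
        y=C[k&(v==r),1]; n=y[y<0];q=y[y>0]
        if len(n)>2:A.append(n.max())
        if len(q)>2:B.append(q.min())
    px=s["position"];mm=np.median(d[v[k],u[k]])/396*1e3
    G.append((np.median(A),np.median(B),np.median(B)-np.median(A)-mm))
    print(np.round(G[-1],2),len(A),len(B),round(mm,2),round(g[-1]*1e3,2),(u[k].min(),u[k].max(),v[k].min(),v[k].max()))
print(s["time_s"],s["position"].round(4),s["ft_force"].round(1),s["gripper_force"])
cv2.imwrite("pics/avg.png",np.mean(I,0).astype(np.uint8))
W=proj("side",[s["position"]+s["tool_rot"]@np.array([.045,-y,-.03]) for y in(-.03,.035)]);print(W)
E
python3 m2.py
```

```text
[-8.71 12.93 20.87] 11 11 0.77 44.03 (np.int64(297), np.int64(341), np.int64(308), np.int64(330))
[-8.72 12.97 20.92] 12 12 0.77 44.47 (np.int64(297), np.int64(341), np.int64(309), np.int64(330))
[-8.69 13.05 20.97] 11 11 0.77 44.12 (np.int64(298), np.int64(341), np.int64(309), np.int64(330))
[-8.55 13.11 20.89] 11 11 0.77 44.05 (np.int64(298), np.int64(341), np.int64(308), np.int64(330))
25.2 [ 0.3625 -0.4413  0.172 ] [-1.6 -0.4 -1.5] 11.524280458688736
[[262.47086441 290.24154952]
 [329.240716   271.27254105]]
```

```bash
python3 - <<'E'
import cv2
a=cv2.imread("pics/avg.png")[260:335,250:350];cv2.imwrite("pics/w.png",cv2.resize(a,None,fx=8,fy=8,interpolation=cv2.INTER_CUBIC))
E
```

```text
(no output)
```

View pics/w.png

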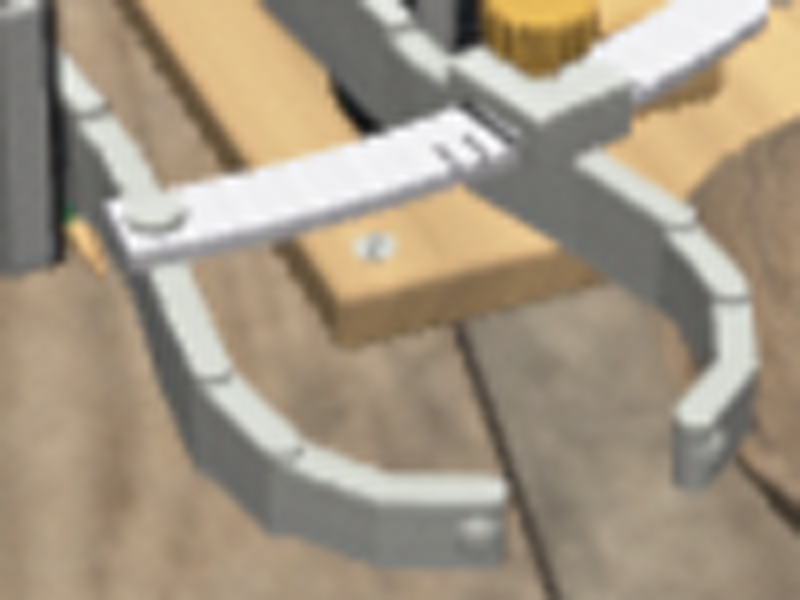

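The long line still shows just short of the clamp's inner edge (about (495,125)), with the tips about 20.9 mm apart. Close the flats another 0.5 mm.

arm_command(
  turn=[
    [0,0,0],
    [0,0,0],
    [0,0,0],
    [0,0,0],
    [0,0,0],
  ],
  xyz=[
    [0,0,0],
    [0,0,0],
    [0,0,0],
    [0,0,0],
    [0,0,0],
  ],
  claw=[43.8,43.6,43.5,43.5,43.5],
)

```text
time_s: 25.7
position: [0.3623, -0.4417, 0.1718]
tool_rot: [[0.266, -0.964, -0.0], [-0.964, -0.266, 0.0], [-0.0, -0.0, -1.0]]
ft_force: [-0.7, 0.5, -2.2]
grip_width: 0.0436
gripper_force: 11.9
```

```bash
python3 m2.py; python3 - <<'E'
from h import *
import cv2
# grey profile along wing top, from tick zone to clamp, before/after is in avg.png
g=cv2.cvtColor(cv2.imread("pics/avg.png"),cv2.COLOR_BGR2GRAY)
print(g[270:284,298:320])
E
```

```text
[-7.51 12.66 19.4 ] 12 11 0.77 43.67 (np.int64(298), np.int64(340), np.int64(309), np.int64(331))
[-7.44 12.67 19.33] 12 10 0.77 43.78 (np.int64(297), np.int64(340), np.int64(309), np.int64(331))
[-7.84 12.83 19.9 ] 12 11 0.77 43.75 (np.int64(298), np.int64(341), np.int64(309), np.int64(331))
[-7.43 12.76 19.42] 12 11 0.77 43.98 (np.int64(297), np.int64(340), np.int64(310), np.int64(331))
25.9 [ 0.3623 -0.4417  0.1718] [-0.2 -0.4 -1.4] 11.892791837453842
[[262.32752712 290.68496208]
 [329.19205846 271.68287368]]
[[101 101 102 104 112 140 174 141 113 129 160 207 224 227 226 225 210 181
  178 164 181 212]
 [102 102 102 105 107 111 125 117 108 111 119 145 182 219 227 228 226 219
  218 213 214 221]
 [102 102 101 105 108 106 107 105 105 107 112 113 130 160 206 224 225 227
  225 222 222 222]
 [103 100 102 105 105 106 105 111 122 113  80  91 109 120 142 180 218 228
  226 225 224 225]
 [101 101  98 104 111 113 132 179 215 227 145  82  77 111 114 129 159 205
  225 226 217 199]
 [102 109 109 131 173 185 229 236 242 247 235 182  96  72  93 113 117 143
  176 191 157 143]
 [140 176 188 232 237 237 242 241 241 243 243 242 224 117  73 112 115 115
  129 139 125 122]
 [231 237 239 244 242 242 241 240 240 235 184 218 239 229 144  91  83 109
  113 119 119 118]
 [242 240 241 244 243 240 220 220 239 241 221 163 218 245 235 173  95 107
  110 116 117 116]
 [241 239 239 241 243 242 230 179 192 240 242 221 171 188 214 157 120 109
  112 117 117 114]
 [241 240 239 240 241 244 243 229 161 193 239 211 145 143 161 140 126 110
  109 116 115 113]
 [240 241 241 240 240 241 245 243 191 166 177 158 138 137 138 130 118 109
  109 114 116 113]
 [240 242 241 242 237 217 212 187 157 143 140 137 128 120 118 116 112 113
  110 114 114 114]
 [242 239 219 212 180 158 157 149 147 146 129 119 112 112 110 111 113 114
  112 113 113 113]]
```

arm_command(
  turn=[
    [0,0,0],
    [0,0,0],
    [0,0,0],
    [0,0,0],
    [0,0,0],
    [0,0,0],
    [0,0,0],
    [0,0,0],
    [0,0,0],
    [0,0,0],
    [0,0,0],
    [0,0,0],
  ],
  xyz=[
    [-0.1,-0.06,0],
    [-0.2,-0.12,0],
    [-0.3,-0.18,0],
    [-0.3,-0.18,0],
    [-0.3,-0.18,0],
    [-0.3,-0.18,0],
    [-0.3,-0.18,0],
    [-0.3,-0.18,0],
    [-0.3,-0.18,0],
    [-0.3,-0.18,0],
    [-0.3,-0.18,0],
    [-0.3,-0.18,0],
  ],
  claw=[43.5,43.5,43.5,43.5,43.5,43.5,43.5,43.5,43.5,43.5,43.5,43.5],
)

```text
time_s: 27.1
position: [0.4143, -0.2549, 0.1718]
tool_rot: [[0.266, -0.964, 0.0], [-0.964, -0.266, 0.0], [0.0, -0.0, -1.0]]
ft_force: [0.1, 0.2, -2.1]
grip_width: 0.0441
gripper_force: 11.9
```

arm_command(
  turn=[
    [0,0,0],
    [0,0,0],
    [0,0,0],
    [0,0,0],
    [0,0,0],
    [0,0,0],
    [0,0,0],
    [0,0,0],
    [0,0,0],
    [0,0,0],
    [0,0,0],
    [0,0,0],
  ],
  xyz=[
    [-0.3,-0.18,0],
    [-0.3,-0.18,0],
    [-0.3,-0.18,0],
    [-0.3,-0.18,0],
    [-0.3,-0.18,0],
    [-0.3,-0.18,0],
    [-0.3,-0.18,0],
    [-0.3,-0.18,0],
    [-0.2,-0.12,0],
    [-0.1,-0.06,0],
    [-0.05,-0.03,0],
    [0,0,0],
  ],
  claw=[43.5,43.5,43.5,43.5,43.5,43.5,43.5,43.5,43.5,43.5,43.5,43.5],
)

```text
time_s: 28.3
position: [0.457, -0.1019, 0.1718]
tool_rot: [[0.266, -0.964, 0.0], [-0.964, -0.266, -0.0], [0.0, 0.0, -1.0]]
ft_force: [0.4, 0.3, -2.2]
grip_width: 0.0438
gripper_force: 11.9
```

arm_command(
  turn=[
    [0,0,0],
    [0,0,0],
    [0,0,0],
    [0,0,0],
    [0,0,0],
  ],
  xyz=[
    [0,0,0],
    [0,0,0],
    [0,0,0],
    [0,0,0],
    [0,0,0],
  ],
  claw=[43.5,43.5,43.5,43.5,43.5],
)

```text
time_s: 28.8
position: [0.4569, -0.102, 0.1718]
tool_rot: [[0.265, -0.964, 0.0], [-0.964, -0.265, -0.0], [0.0, -0.0, -1.0]]
ft_force: [-0.2, 0.5, -1.5]
grip_width: 0.0438
gripper_force: 11.9
```

```bash
python3 m2.py; python3 - <<'E'
from h import *
s=env.observe();_,d=imaging.get_image("side");u,v,C=cloud(s,d)
m=(abs(C[:,1])<38)&(C[:,2]>5)&(C[:,2]<27.5)
for a,b in((-100,-80),(60,85)):
  for sg in(-1,1):
    k=m&(C[:,0]>a)&(C[:,0]<b)&(C[:,1]*sg>0)
    if k.any():print(a,sg,k.sum(),"z top %.1f"%np.percentile(C[k,2],97),"bottom %.1f"%np.percentile(C[k,2],3))
print(s["tool_rot"].round(3),s["qvel"].round(2))
E
```

```text
[-7.44 12.64 18.48] 5 5 1.6 43.79 (np.int64(315), np.int64(336), np.int64(175), np.int64(182))
[-7.69 12.42 18.5 ] 5 5 1.6 43.95 (np.int64(316), np.int64(336), np.int64(175), np.int64(182))
[-7.34 12.44 18.18] 5 5 1.6 43.98 (np.int64(316), np.int64(336), np.int64(176), np.int64(182))
[-7.34 12.8  18.54] 5 5 1.6 43.91 (np.int64(315), np.int64(336), np.int64(175), np.int64(182))
29.0 [ 0.457  -0.1019  0.1718] [ 0.5 -0.1 -1.8] 11.88666120171547
[[297.08825443 168.02018119]
 [330.55913301 163.37823693]]
-100 -1 20 z top 26.6 bottom 15.0
60 -1 76 z top 26.0 bottom 15.2
60 1 38 z top 25.6 bottom 15.1
[[ 0.266 -0.964 -0.   ]
 [-0.964 -0.266 -0.   ]
 [-0.     0.    -1.   ]] [ 0.1  -0.04  0.01 -0.01 -0.02  0.03]
```

```bash
python3 -c "
from rig import env
print(env.close_job())"
```

```text
the job is handed in; nothing more can be done
None
```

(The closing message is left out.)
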